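# Close up the bench tool chest

## Robot

A 6-joint arm with a two-finger parallel gripper is mounted at the origin on the work surface. World frame = base frame: x ahead of the robot, y to its left, z up, the work surface at z = 0. Lengths are in mm, angles in rad, forces in N, time in s.
With the tool pointing down it reaches from about 350 to 775 mm from the base axis. Payload 7.3 kg.
Tool frame: the origin (TCP) lies on the centre line of the jaws, within the pads' length; the fingertips stand 14 mm ahead of it and the grasp point (between the pads) lies 5 mm behind it; z points along the fingers, y is the line along which they close (so a half turn about z gives the same grasp; the last joint's range is limited). The gripper opens to 92 mm and grips with 3 to 60 N. Pads are 19 mm wide; open, the fingers measure 130 mm over their backs; the gripper's body (75 mm by 190 mm) begins 47 mm behind the grasp point.
Start: joints at [1.13, 0.342, 1.524, -0, 1.275, -0.146], TCP at [152.522, 502.375, 240.741] pointing down, gripper open.
Joint ranges: [-2.53, 2.53], [-0.77, 2.02], [0.04, 2.7], [-1, 4.14], [0.28, 2.66], [-3.11, 3.11]. Speed limits (rad/s): [2.57, 2.57, 3.14, 3.14, 3.14, 3.14].

## Interface

Orientations are given as [roll, pitch, yaw] about the fixed x, y, z axes, in that order (R = Rz(yaw) Ry(pitch) Rx(roll)).
In Python, from plant import get_obs, capture, bot, spot_in, trace, pinpoint gives the robot as it stands.
- The arm moves only by the tool play_rows, never from a script. Its argument "rows" is a list of rows, each a list of 2 entries, a list of its own where there are three numbers: the shift along the world's x, y, z in units of 3 cm (1.0 is 3 cm), then the turn, a rotation vector about the world's x, y, z in units of 8 degrees (1.0 is 8 degrees). A call has 1 to 12 rows; each row shifts and turns the commanded pose from where the row before left it; what a row does not reach is not made up. A row lasts 1/8 s, in which the tool goes at most 62.5 mm and 10.7 degrees, less where a joint would pass 70% of its speed; a pose out of reach is approached as far as the arm can. A call with a number of a shift or a turn outside -1 to 1 is refused whole. A call with a gripper value outside its range is refused whole. "hand" is the opening, from -1 (shut) to 1 (fully open), set as the call begins (left out, the last holds). The fingers move at their own pace and stop on an object; the grip force is fixed at half the most. Time passes only in rows, so rows that do not move let the fingers close. It gives the time, the measured TCP pose, the force, the opening and the grip force at its end, in the units of the state.
- get_obs(): the state, without advancing time (a new reading comes with each control period).
- capture(name): name is "side" or "top"; returns a dict with "frame" (384x512x3 uint8, red, green, blue), "fov_y" (degrees; the focal length in pixels is half the picture's height over the tangent of half this angle, whatever the lens; pixels are square), "cx", "cy" (the principal point, pixels), "rvec" (rotation vector, rad) and "tvec" (3), from world to camera coordinates, as OpenCV has them. Camera axes: x right, y down, z forward; pixel columns grow to the right and rows downward; lengths in mm; the calibration is good to about 2 mm. A picture is of the moment at which its call begins. There is no depth.
- bot.close_job(): hands the job in; it is judged then, once.
Trained networks look in the newest picture that a camera, given by its name, has taken for a name from the list of things; names that differ only in an ending like _2 or _b are one class to them, and where a whole thing is asked for, a point or a joint stands for the part that bears it (a point fixed in the world has none). Each returns a list of dicts, best first, with "p" (0 to 1); they miss things now and then, are a little off and sometimes report something else, mostly with a low value. They report only what shows in the picture. A call takes as long as a camera call.
- spot_in(query, camera): "at" ([row, column] in pixels, amid what is visible of it).
- trace(query, camera): "mask" (384x512 bool, what is visible of it) and "at" ([row, column] in pixels, amid what is visible of it).
- pinpoint(query, camera): "at" ([row, column] in pixels: a listed point, or the origin of a listed thing).
The state is a dict: "time": time; "joint_positions": joint angles; "dq": joint speeds; "tau": joint torques, N m; "tool_pos": TCP position; "tcp_rot": TCP orientation; "contact_force": force on the tool from outside, world axes, zero at the start; "moment": the same for the moment, N m; "grip_width": finger opening in mm; "finger_force": force on a finger pad.
Only numpy, scipy, OpenCV 4.12 (cv2) and the standard library are available. Lean on these libraries where they do the work, as an engineer would, in place of code of your own. Each camera call takes 0.05 s, during which the arm holds its last target. There are 200 camera calls.

## Task

Close up the small green tool chest on the bench: with your fingertips, push all three open drawers fully home, and only then press the lid down until it lies fully shut, because the lid locks the drawers. Push gently, and only on the outside of the drawer fronts and the lid: no slamming, gripping, pulling or lifting, keep your fingers out of the drawers and the lid and off the carrying handle, and leave the loose tools and parts where they are.

Things in the scene. Friction and masses are not known exactly. Their poses are not given: they have to be found in the camera images.
- chest: green sheet-steel tool chest fixed to the bench, 200 mm deep (x), 420 wide (y), 172 high without lid; origin at the centre of its underside, x from its front (drawers) to its back, z up. Two half-width drawers over one full-width drawer; above them an open till (floor 128 mm up) under the hinged lid. Lock and latches stand 9 mm proud of the front over the drawers, side handles 8 mm
- drawer_left (a joint): upper drawer on the +y side of the chest: how far it is out, in m; 0 = fully shut, up to 0.15; it stands 0.03 to 0.09 out at the start. Front panel 200 mm wide. It slides along the chest's x axis (pushing towards chest +x shuts it), resists with about 3 N and stays where it is left
- drawer_right (a joint): upper drawer on the -y side of the chest: how far it is out, in m; 0 = fully shut, up to 0.15; it stands 0.03 to 0.09 out at the start. Front panel 200 mm wide. It slides along the chest's x axis (pushing towards chest +x shuts it), resists with about 3 N and stays where it is left
- drawer_low (a joint): full-width drawer below the other two: how far it is out, in m; 0 = fully shut, up to 0.15; it stands 0.03 to 0.09 out at the start. Front panel 408 mm wide. It slides along the chest's x axis (pushing towards chest +x shuts it), resists with about 4 N and stays where it is left
- pull_left (a point): middle of the front face of the pull of the upper +y drawer (chest y = 0.1035), 111.5 mm above the bench; the pull is a 17 mm high aluminium strip along the whole top edge of the drawer front, standing 14 mm proud of the panel. The point moves with the drawer; with the drawer shut it lies at chest x = -0.114
- pull_right (a point): middle of the front face of the pull of the upper -y drawer (chest y = -0.1035), 111.5 mm above the bench; the pull is a 17 mm high aluminium strip along the whole top edge of the drawer front, standing 14 mm proud of the panel. The point moves with the drawer; with the drawer shut it lies at chest x = -0.114
- pull_low (a point): middle of the front face of the pull of the low drawer (chest y = 0), 57.5 mm above the bench; the pull is a 17 mm high aluminium strip along the whole top edge of the drawer front, standing 14 mm proud of the panel. The point moves with the drawer; with the drawer shut it lies at chest x = -0.114
- lid (a joint): lid angle in rad: 0 = shut flat on the body, grows as the front edge rises; 0.5 to 0.9 at the start. Friction hinges hold it at any angle; at the front it takes about 1.5 to 5 N to press it down
- lid_front (a point): point on the flat outer (top) face of the lid, in the middle of its width, 182 mm from the hinge line, 22 mm back from the front edge; 198.5 mm above the bench when shut.
- carry_handle: carrying handle lying folded on the lid's outer face, 72 to 107 mm from the hinge line, 15 mm high, 144 mm wide, centred across the lid; fixed to the lid; origin at lid_hinge
- lid_lining: black rubber lining of the lid's inside (its underside and the inside of its front rim); part of the lid; origin at lid_hinge
- tub_left: inside of the upper +y drawer: sheet-steel tub behind the front panel, with the inner skin of the front (from 8 mm behind the outer face), foam floor and inlaid tools, all fixed in it; moves with the drawer; origin on the outer face of the front panel, at the middle of its lower edge
- tub_right: inside of the upper -y drawer: sheet-steel tub behind the front panel, with the inner skin of the front (from 8 mm behind the outer face), foam floor and inlaid tools, all fixed in it; moves with the drawer; origin on the outer face of the front panel, at the middle of its lower edge
- tub_low: inside of the low drawer: sheet-steel tub behind the front panel, with the inner skin of the front (from 8 mm behind the outer face), foam floor and inlaid tools, all fixed in it; moves with the drawer; origin on the outer face of the front panel, at the middle of its lower edge
- lid_hinge (a point): middle of the lid's hinge line (along chest y), at the chest's upper back edge: chest x = 0.100, 172.5 mm above the bench. The lid is a pan 204 mm long (hinge to front), 424 mm wide, 26 mm thick above the hinge line
- socket: loose steel socket, 26 mm across, 30 mm high, standing in the till on the -y side; origin at the centre of its underside
- bearing: loose ball bearing, 52 mm across, 15 mm high, flat in the till on the +y side; origin at the centre of its underside
- spanner: loose combination spanner, 180 mm long, 8 mm high, flat on the bench in front of the chest; origin at mid length on the bench, x along it
- screwdriver: loose screwdriver, 170 mm long, handle 26 mm thick, lying across the back of the till; origin at mid length on the till floor, x towards the tip
- oil_bottle: loose closed oil bottle, 62 mm across, 170 mm high, upright on the bench beside the chest; origin at the centre of its underside
- spray_can: loose spray can, 66 mm across, 160 mm high, upright on the bench beside the chest; origin at the centre of its underside
- mug: loose white mug, 80 mm across, 90 mm high, on the bench beside the chest; origin at the centre of its underside, handle to its +y
- piston: loose aluminium engine piston, 76 mm across, 64 mm high, crown up, on the bench beside the chest; origin at the centre of its underside

How it is judged:
By the outcome, as a careful person would: the job done as asked, in the order asked, and still so for the second after the job is handed in, with the robot touching nothing.
It also fails if it takes over 64 s, if anything falls off the work surface, if the arm or the gripper's body presses on something with over 40 N, if the wrist force passes 120 N, or if a joint passes its speed limit or range.

## Working session

There is one attempt and no reset: what is moved stays moved. The work goes in short steps, Python scripts to look and compute and a tool call to move; the robot and the scene stay as the last step left them, time stands still between calls to the robot, and variables do not carry over. Pictures are saved under pics/ and viewed, at most 10 in all, crops included, and the job is handed in when it is done.

Besides the shell and the picture viewer there is one more tool, called after "Emit:" as name(argument=value, ...), one argument or row to a line, values as JSON. play_rows: Moves the arm, as the interface text tells. Shifts and turns lie within -1 to 1; 1 stands for 3 cm of shift or 8 degrees of turn. Its arguments: {"type":"object","properties":{"rows":{"type":"array"},"hand":{"type":"number"}},"required":["rows"]}

```bash
mkdir -p pics; cat > h.py <<'E'
import numpy as np, cv2, json
from plant import get_obs, capture, bot, spot_in, trace, pinpoint
def cam(n):
    c=capture(n); f=192/np.tan(np.radians(c["fov_y"])/2)
    K=np.array([[f,0,c["cx"]],[0,f,c["cy"]],[0,0,1.]])
    R=cv2.Rodrigues(np.array(c["rvec"],float))[0]; t=np.array(c["tvec"],float).reshape(3)
    return dict(img=c["frame"],K=K,R=R,t=t,P=K@np.c_[R,t])
def proj(C,X):
    p=C["P"]@np.append(X,1); return p[1]/p[2],p[0]/p[2]
def ray(C,at):
    d=C["R"].T@np.linalg.inv(C["K"])@np.array([at[1],at[0],1.]); return -C["R"].T@C["t"],d
def onz(C,at,z):
    o,d=ray(C,at); return o+d*(z-o[2])/d[2]
def tri(A,a,B,b):
    X=cv2.triangulatePoints(A["P"],B["P"],np.array([[a[1]],[a[0]]],float),np.array([[b[1]],[b[0]]],float))[:,0]; return X[:3]/X[3]
E
cat > look.py <<'E'
from h import *
import sys
np.set_printoptions(precision=1,suppress=True)
S=cam("side");T=cam("top")
if len(sys.argv)>1:
    for n,C in(("side",S),("top",T)): cv2.imwrite(f"pics/{sys.argv[1]}_{n}.png",C["img"][:,:,::-1])
for n,z in [("pull_left",111.5),("pull_right",111.5),("pull_low",57.5),("lid_front",None),("lid_hinge",172.5),("chest",0),("spanner",0)]:
    a=pinpoint(n,"side");b=pinpoint(n,"top")
    for k,l,C in(("s",a,S),("t",b,T)):
        for q in l[:2]: print(n,k,np.array(q["at"]),round(q["p"],2), onz(C,q["at"],z) if z is not None else "")
    if a and b: print("   tri",tri(S,a[0]["at"],T,b[0]["at"]))
for C in (S,T): print("cam",-C["R"].T@C["t"])
print(get_obs())
E
python3 look.py a
```

```text
pull_left s [213.8 187.9] 0.94 [505.8 212.1 111.5]
pull_left t [219.2 181. ] 0.65 [508.9 213.  111.5]
   tri [509.3 213.6 107.3]
pull_right s [228.9 250.5] 0.89 [481.5   9.8 111.5]
pull_right t [233.3 264.9] 0.9 [473.3  -1.5 111.5]
   tri [471.5   4.5 125.1]
pull_low s [231.2 224.6] 0.84 [501.1  97.1  57.5]
pull_low t [220.  225.8] 0.44 [510.6 102.   57.5]
   tri [511.8 101.3  43.5]
lid_front s [131.8 238.4] 0.88 
lid_front s [190.  263.7] 0.62 
lid_front t [131.1 224.8] 0.79 
   tri [679.1  84.8 315.7]
lid_hinge s [148.  244.6] 0.6 [770.3  85.3 172.5]
lid_hinge t [114.3 233. ] 0.84 [766.6  79.3 172.5]
lid_hinge t [193.9 113.5] 0.47 [565.7 366.2 172.5]
   tri [763.3  82.  179.3]
chest s [205.9 239.4] 0.69 [664.4  85.9   0. ]
chest t [131.7 224.5] 0.68 [775.7 112.5   0. ]
chest t [239.  106.6] 0.5 [460.  443.4   0. ]
   tri [ 837.2  127.8 -196.8]
spanner s [268.  222.8] 0.65 [402.8  83.    0. ]
spanner t [258.6 229.6] 0.56 [405.6  93.9   0. ]
spanner t [216.3 226.5] 0.49 [524.9 103.9   0. ]
   tri [406.8  88.   -6.8]
cam [-451.1 -188.4 1272.1]
cam [ 445.2   36.  1054.1]
{'time': 0.8, 'joint_positions': array([ 1.1,  0.3,  1.5, -0. ,  1.3, -0.1]), 'dq': array([-0., -0., -0.,  0., -0.,  0.]), 'tau': array([  0. , -43.1, -24.4,   0.1,   0. ,   0. ]), 'tool_pos': array([152.5, 502.4, 240.8]), 'tcp_rot': array([3.1, 0. , 2.8]), 'contact_force': array([ 0.5, -0.5, -0.2]), 'moment': array([ 0., -0.,  0.]), 'finger_force': 0.0, 'grip_width': 91.94158719985435}
```

```bash
python3 -c "
import cv2,numpy as np
a=cv2.imread('pics/a_side.png');b=cv2.imread('pics/a_top.png')
f=lambda i:cv2.resize(i[90:310,80:370],(800,600),interpolation=cv2.INTER_CUBIC)
cv2.imwrite('pics/a1.png',f(a));cv2.imwrite('pics/a2.png',f(b))"
```

```text
(no output)
```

View pics/a1.png

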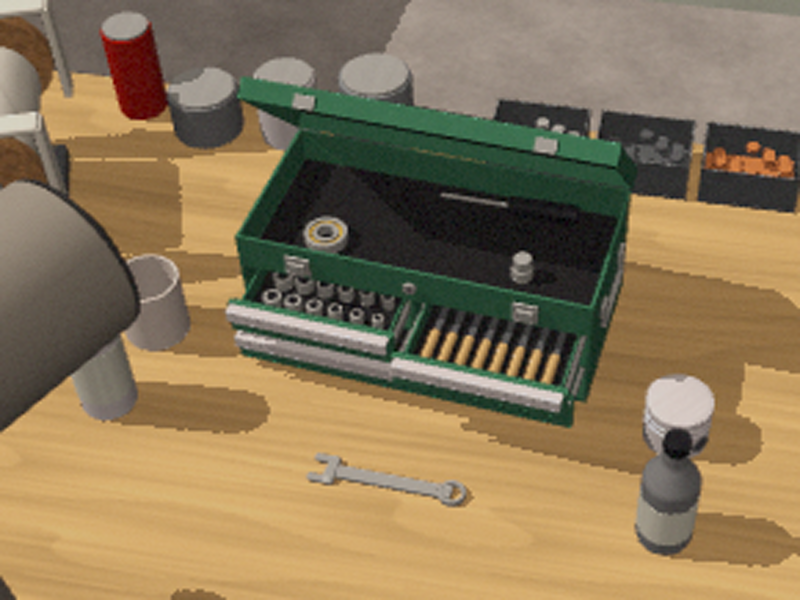

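View pics/a2.png

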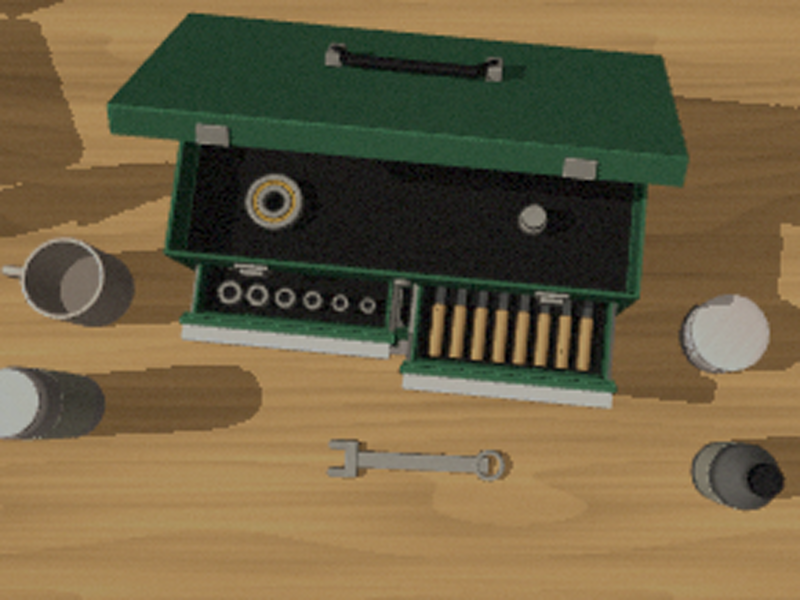

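Both views show the chest turned by a few degrees, with all three drawers out and the lid up about 40°. The top front edge of the body runs from about (252,165) to (298,637) in the top crop. The spanner lies well in front. Next I'll fit the chest pose.

```bash
cat > fit.py <<'E'
from h import *
from scipy.optimize import least_squares
np.set_printoptions(precision=1,suppress=True)
S=cam("side");T=cam("top")
u=lambda r,c:(90+r/2.727,80+c/2.759)
# body top-front corners (z=172) from crops, plus network points
obs=[(T,u(252,165),"cl"),(T,u(298,637),"cr"),(S,u(238,238),"cl"),(S,u(305,600),"cr")]
for n in ("pull_left","pull_right","pull_low","lid_front","lid_hinge"):
    for k,C in(("side",S),("top",T)):
        l=pinpoint(n,k)
        if l and l[0]["p"]>.5: obs.append((C,l[0]["at"],n))
def pt(p,n):
    cx,cy,w,l,r,lo,a=p
    q={"cl":(-100,210,172),"cr":(-100,-210,172),"pull_left":(-114-l,103.5,111.5),"pull_right":(-114-r,-103.5,111.5),"pull_low":(-114-lo,0,57.5),
     "lid_front":(100-182*np.cos(a)+26*np.sin(a),0,172.5+182*np.sin(a)+26*np.cos(a)),"lid_hinge":(100,0,172.5)}[n]
    c,s=np.cos(w),np.sin(w); return np.array([cx+c*q[0]-s*q[1],cy+s*q[0]+c*q[1],q[2]])
res=lambda p:np.concatenate([np.array(proj(C,pt(p,n)))-at for C,at,n in obs])
s=least_squares(res,[665,85,-.08,60,60,60,.7],loss="soft_l1",x_scale=[10,10,.1,10,10,10,.1])
p=s.x;print("cx cy yaw l r lo a",np.round(p,3))
for o,r in zip(obs,res(p).reshape(-1,2)): print(o[2],r)
for n in("pull_left","pull_right","pull_low","lid_front","lid_hinge"): print(n,pt(p,n))
print("xhat",np.round([np.cos(p[2]),np.sin(p[2])],3),get_obs()["time"],np.round(get_obs()["tcp_rot"],3))
E
python3 fit.py
```

```text
cx cy yaw l r lo a [673.7  87.5  -0.1  58.4  90.9  40.3   0.9]
cl [-0.6 -0.9]
cr [0.1 0.3]
cl [-1.2 -1.4]
cr [ 1.5 -2.8]
pull_left [-1.5  2.5]
pull_left [1.6 0.6]
pull_right [6.3 1.2]
pull_right [-0.5 -0. ]
pull_low [ 0.5 -1.3]
pull_low [-0.4  2.2]
lid_front [-2.3  0.1]
lid_front [0.8 0.2]
lid_hinge [0.9 0.1]
lid_hinge [-1.8 -1. ]
pull_left [512.6 207.9 111.5]
pull_right [459.4   5.2 111.5]
pull_low [520.2 103.1  57.5]
lid_front [673.3  87.6 326.5]
lid_hinge [773.2  77.4 172.5]
xhat [ 1.  -0.1] 1.4 [3.1 0.  2.8]
```

```bash
cat > mv.py <<'E'
from h import *
from scipy.spatial.transform import Rotation as Ro
import sys
# usage: mv.py x y z tilt_deg
x,y,z,t=map(float,sys.argv[1:5]); w=-.101; t=np.radians(t)
o=get_obs(); R=Ro.from_euler("xyz",o["tcp_rot"])
xh=np.array([np.cos(w),np.sin(w),0]);yh=np.array([-np.sin(w),np.cos(w),0])
zt=np.sin(t)*xh-np.cos(t)*np.array([0,0,1])
best=min((Ro.from_matrix(np.c_[np.cross(s*yh,zt),s*yh,zt]) for s in(1,-1)),key=lambda q:(q*R.inv()).magnitude())
print("shift units",np.round((np.array([x,y,z])-o["tool_pos"])/30,2),"turn units",np.round(np.degrees((best*R.inv()).as_rotvec())/8,2),"F",np.round(o["contact_force"],1),"t",o["time"],"q",np.round(o["joint_positions"],2))
for s in(1,-1):
    print(np.round(np.degrees((Ro.from_matrix(np.c_[np.cross(s*yh,zt),s*yh,zt])*R.inv()).as_rotvec())/8,2))
E
python3 mv.py 450 214 240 40
python3 - <<'E'
from h import *
S=cam("side");T=cam("top")
for n,h in(("mug",0),("spray_can",0),("oil_bottle",0),("piston",0)):
    for k,C in(("side",S),("top",T)):
        l=pinpoint(n,k)
        if l: print(n,k,round(l[0]["p"],2),np.round(onz(C,l[0]["at"],h)))
E
```

```text
shift units [ 9.92 -9.61 -0.02] turn units [-0.98 -4.91  1.33] F [ 0.6 -0.1  0.5] t 1.4 q [ 1.13  0.34  1.52 -0.    1.28 -0.15]
[-0.98 -4.91  1.33]
[  7.14  -1.43 -19.91]
mug side 0.81 [584. 426.   0.]
mug top 0.68 [596. 433.   0.]
spray_can side 0.93 [462. 457.   0.]
spray_can top 0.78 [466. 448.   0.]
oil_bottle side 0.96 [ 394. -231.    0.]
oil_bottle top 0.84 [ 401. -218.    0.]
piston side 0.83 [ 547. -215.    0.]
piston top 0.83 [ 535. -217.    0.]
```

Emit:
play_rows(
  hand=-1,
  rows=[
    [[0.83,-0.8,0],[-0.08,-0.41,0.11]],
    [[0.83,-0.8,0],[-0.08,-0.41,0.11]],
    [[0.83,-0.8,0],[-0.08,-0.41,0.11]],
    [[0.83,-0.8,0],[-0.08,-0.41,0.11]],
    [[0.83,-0.8,0],[-0.08,-0.41,0.11]],
    [[0.83,-0.8,0],[-0.08,-0.41,0.11]],
    [[0.83,-0.8,0],[-0.08,-0.41,0.11]],
    [[0.83,-0.8,0],[-0.08,-0.41,0.11]],
    [[0.83,-0.8,0],[-0.08,-0.41,0.11]],
    [[0.83,-0.8,0],[-0.08,-0.41,0.11]],
    [[0.83,-0.8,0],[-0.08,-0.41,0.11]],
    [[0.83,-0.8,0],[-0.08,-0.41,0.11]],
  ],
)

```text
time: 3.4
tool_pos: [452.0, 213.7, 241.1]
tcp_rot: [3.136, 0.701, 3.038]
contact_force: [0.1, 0.1, 0.5]
grip_width: 0.7
finger_force: 0.0
```

```bash
python3 mv.py 450 214 116 40
```

```text
shift units [-0.07  0.01 -4.17] turn units [-0.03  0.02 -0.01] F [0.1 0.1 0.5] t 3.4 q [ 0.51  0.1   2.07 -0.84  0.52 -0.31]
[-0.03  0.02 -0.01]
[ 14.41  -1.42 -17.2 ]
```

Emit:
play_rows(
  rows=[
    [[0,0,-0.8],[0,0,0]],
    [[0,0,-0.8],[0,0,0]],
    [[0,0,-0.8],[0,0,0]],
    [[0,0,-0.8],[0,0,0]],
    [[0,0,-0.5],[0,0,0]],
    [[0,0,-0.47],[0,0,0]],
    [[0,0,0],[0,0,0]],
  ],
)

```text
time: 4.28
tool_pos: [460.5, 217.3, 158.0]
tcp_rot: [3.135, 0.623, 3.038]
contact_force: [-0.5, -0.5, -0.1]
grip_width: 0.4
finger_force: 0.0
```

```bash
python3 mv.py 496 209 116 40; python3 look.py b|grep -E "pull|tri|lid_f"; python3 -c "
import cv2
f=lambda i:cv2.resize(i[140:290,100:300],(800,600),interpolation=cv2.INTER_CUBIC)
cv2.imwrite('pics/b1.png',f(cv2.imread('pics/b_side.png')))"
```

```text
shift units [ 1.18 -0.28 -1.4 ] turn units [-0.09 -0.53 -0.01] F [-0.5 -0.5 -0.1] t 4.275 q [ 0.48  0.26  2.12 -1.    0.39 -0.12]
[-0.09 -0.53 -0.01]
[ 13.73  -1.33 -17.75]
pull_left s [213.4 188.5] 0.62 [507.7 210.7 111.5]
pull_right s [229.8 250.4] 0.69 [478.    9.4 111.5]
pull_right t [236.7 262.1] 0.92 [464.7   5.7 111.5]
   tri [464.3   6.4 128.6]
pull_low s [227.8 222.1] 0.75 [513.1 108.   57.5]
pull_low t [219.1 222.2] 0.48 [513.  111.8  57.5]
   tri [513.6 109.5  56.6]
lid_front s [130.8 237.4] 0.55 
lid_front t [130.4 225.8] 0.7 
   tri [678.4  85.7 320.1]
   tri [763.9  68.1 190.6]
   tri [673.9  92.8   1. ]
   tri [407.5  90.  -13.2]
```

View pics/b1.png

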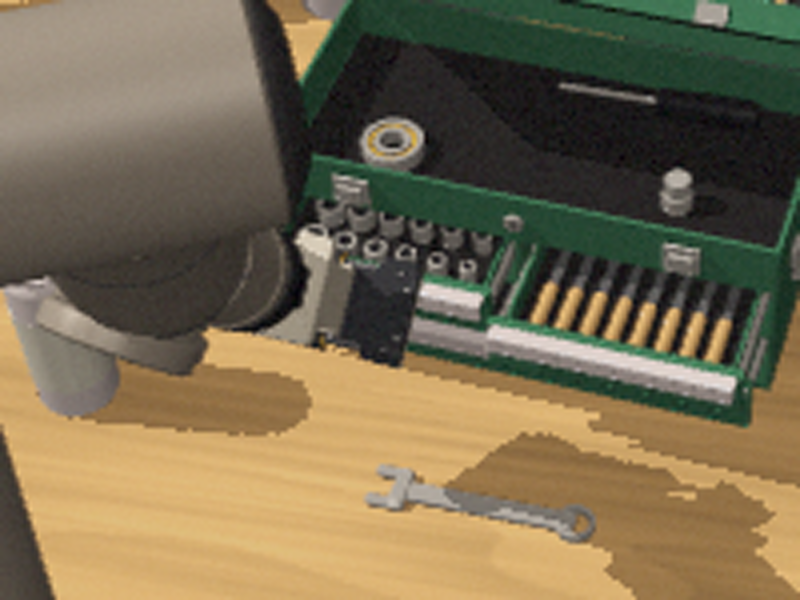

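```bash
python3 mv.py 460 177 119 25
```

```text
shift units [-0.01 -1.35 -1.31] turn units [ 0.09  1.34 -0.01] F [-0.4 -0.2  0.5] t 5.075 q [ 0.48  0.26  2.12 -1.    0.39 -0.12]
[ 0.09  1.34 -0.01]
[ 11.32  -1.08 -19.4 ]
```

Emit:
play_rows(
  rows=[
    [[0,-0.4,0],[0.03,0.45,0]],
    [[0,-0.4,0],[0.03,0.45,0]],
    [[0,-0.4,0],[0.03,0.45,0]],
    [[0,-0.15,-0.5],[0,0,0]],
    [[0,0,-0.5],[0,0,0]],
    [[0,0,-0.3],[0,0,0]],
    [[0,0,0],[0,0,0]],
  ],
)

```text
time: 5.95
tool_pos: [460.0, 177.0, 118.8]
tcp_rot: [-3.14, 0.436, 3.042]
contact_force: [-0.4, 0.2, 0.6]
grip_width: 0.6
finger_force: 0.0
```

```bash
python3 mv.py 493 174 119 25
```

```text
shift units [ 1.1  -0.1   0.01] turn units [ 0.01 -0.   -0.01] F [-0.4  0.2  0.6] t 5.95 q [ 0.32  0.31  2.09 -0.48  0.38 -0.73]
[ 0.01 -0.   -0.01]
[-9.45  0.97 20.39]
```

Emit:
play_rows(
  rows=[
    [[0.3,-0.03,0],[0,0,0]],
    [[0.3,-0.03,0],[0,0,0]],
    [[0.2,-0.02,0],[0,0,0]],
    [[0.15,-0.015,0],[0,0,0]],
    [[0.15,-0.015,0],[0,0,0]],
    [[0.2,-0.02,0],[0,0,0]],
    [[0.2,-0.02,0],[0,0,0]],
    [[0.2,-0.02,0],[0,0,0]],
    [[0.2,-0.02,0],[0,0,0]],
    [[0.2,-0.02,0],[0,0,0]],
    [[0.2,-0.02,0],[0,0,0]],
  ],
)

```text
time: 7.32
tool_pos: [529.6, 170.2, 119.2]
tcp_rot: [-3.141, 0.437, 3.042]
contact_force: [-3.6, 1.4, 0.4]
grip_width: 0.2
finger_force: 1.6
```

Contact is at about 3 N, as expected. I'll go on slowly to the stop.

Emit:
play_rows(
  rows=[
    [[0.15,-0.015,0],[0,0,0]],
    [[0.15,-0.015,0],[0,0,0]],
    [[0.15,-0.015,0],[0,0,0]],
    [[0.1,-0.01,0],[0,0,0]],
    [[0.05,-0.005,0],[0,0,0]],
  ],
)

```text
time: 7.95
tool_pos: [547.5, 168.4, 119.3]
tcp_rot: [-3.141, 0.437, 3.042]
contact_force: [-2.7, 1.3, -0.4]
grip_width: 0.3
finger_force: 1.5
```

Emit:
play_rows(
  rows=[
    [[0.05,-0.005,0],[0,0,0]],
    [[0.05,-0.005,0],[0,0,0]],
    [[0.05,-0.005,0],[0,0,0]],
  ],
)

```text
time: 8.32
tool_pos: [551.9, 168.0, 119.3]
tcp_rot: [-3.141, 0.437, 3.042]
contact_force: [-3.0, 1.7, 0.2]
grip_width: 0.4
finger_force: 1.5
```

Emit:
play_rows(
  rows=[
    [[0.05,-0.005,0],[0,0,0]],
    [[0.05,-0.005,0],[0,0,0]],
  ],
)

```text
time: 8.57
tool_pos: [553.6, 167.8, 119.0]
tcp_rot: [-3.14, 0.435, 3.042]
contact_force: [-14.5, 5.1, 7.6]
grip_width: 0.4
finger_force: 7.4
```

Emit:
play_rows(
  rows=[
    [[-0.4,0.04,0],[0,0,0]],
    [[-0.8,0.08,0],[0,0,0]],
    [[-0.9,0.08,0],[0,0,0]],
    [[-0.9,0.08,0],[0,0,0]],
    [[-0.9,0.08,0],[0,0,0]],
    [[-0.7,0.08,0],[0,0,0]],
    [[0,-0.9,0],[0,0,0]],
    [[0,-0.9,0],[0,0,0]],
    [[0,-0.9,0],[0,0,0]],
    [[0,-0.9,0],[0,0,0]],
    [[0,-0.9,0],[0,0,0]],
    [[0,-0.9,0],[0,0,0]],
  ],
)

```text
time: 10.07
tool_pos: [418.9, 19.3, 129.4]
tcp_rot: [-3.137, 0.429, 3.042]
contact_force: [0.3, 0.5, -0.3]
grip_width: 0.1
finger_force: 0.0
```

```bash
python3 mv.py 445 7 119 25
```

```text
shift units [ 0.87 -0.41 -0.35] turn units [ 0.03 -0.05  0.01] F [ 0.3  0.5 -0.3] t 10.075 q [-0.15  0.14  2.29  0.05  0.28 -1.67]
[ 0.03 -0.05  0.01]
[-9.38  1.   20.42]
```

Emit:
play_rows(
  rows=[
    [[0,0,0],[0.03,0.55,0]],
    [[0,-0.4,-0.3],[0,0,0]],
    [[0.3,-0.03,0],[0,0,0]],
    [[0.2,-0.02,0],[0,0,0]],
    [[0.15,-0.015,0],[0,0,0]],
    [[0.15,-0.015,0],[0,0,0]],
    [[0.15,-0.015,0],[0,0,0]],
  ],
)

```text
time: 10.95
tool_pos: [447.1, 5.7, 119.6]
tcp_rot: [-3.133, 0.35, 3.043]
contact_force: [0.0, -0.3, 0.2]
grip_width: 0.3
finger_force: 0.0
```

```bash
python3 mv.py 536 -3 120 22
```

```text
shift units [ 2.96 -0.29  0.01] turn units [ 0.03 -0.25  0.  ] F [ 0.  -0.3  0.2] t 10.95 q [-0.17  0.23  2.17  0.04  0.39 -1.68]
[ 0.03 -0.25  0.  ]
[-8.01  0.89 20.98]
```

Emit:
play_rows(
  rows=[
    [[0.15,-0.015,0],[0,0,0]],
    [[0.15,-0.015,0],[0,0,0]],
    [[0.15,-0.015,0],[0,0,0]],
    [[0.15,-0.015,0],[0,0,0]],
    [[0.15,-0.015,0],[0,0,0]],
    [[0.2,-0.02,0],[0,-0.05,0]],
    [[0.2,-0.02,0],[0,-0.05,0]],
    [[0.2,-0.02,0],[0,-0.05,0]],
    [[0.2,-0.02,0],[0,-0.05,0]],
    [[0.2,-0.02,0],[0,-0.05,0]],
    [[0.2,-0.02,0],[0,0,0]],
  ],
)

```text
time: 12.32
tool_pos: [505.4, -0.2, 119.3]
tcp_rot: [-3.137, 0.384, 3.042]
contact_force: [-2.6, 1.4, -1.6]
grip_width: 0.4
finger_force: 1.7
```

Emit:
play_rows(
  rows=[
    [[0.2,-0.02,0],[0,0,0]],
    [[0.2,-0.02,0],[0,0,0]],
    [[0.15,-0.015,0],[0,0,0]],
    [[0.15,-0.015,0],[0,0,0]],
    [[0.1,-0.01,0],[0,0,0]],
    [[0.1,-0.01,0],[0,0,0]],
    [[0.05,-0.005,0],[0,0,0]],
  ],
)

```text
time: 13.2
tool_pos: [534.0, -3.1, 119.6]
tcp_rot: [-3.137, 0.385, 3.042]
contact_force: [-3.2, 1.2, -1.5]
grip_width: 0.7
finger_force: 1.5
```

Emit:
play_rows(
  rows=[
    [[0.05,-0.005,0],[0,0,0]],
    [[0.05,-0.005,0],[0,0,0]],
    [[0.04,-0.004,0],[0,0,0]],
  ],
)

```text
time: 13.58
tool_pos: [537.3, -3.4, 119.2]
tcp_rot: [-3.137, 0.383, 3.042]
contact_force: [-8.3, 1.2, 2.4]
grip_width: 0.2
finger_force: 4.4
```

Emit:
play_rows(
  rows=[
    [[0.04,-0.004,0],[0,0,0]],
    [[0,0,0],[0,0,0]],
  ],
)

```text
time: 13.82
tool_pos: [537.5, -3.4, 119.1]
tcp_rot: [-3.137, 0.381, 3.042]
contact_force: [-11.0, 2.1, 5.9]
grip_width: 0.5
finger_force: 5.9
```

Emit:
play_rows(
  rows=[
    [[-0.3,0.03,0],[0,0,0]],
    [[-0.8,0.08,0],[0,0,0]],
    [[-0.9,0.09,0],[0,0,0]],
    [[-0.7,0.07,0],[0,0,0]],
    [[0,0.9,0],[0,0,0]],
    [[0,0.9,0],[0,0,0]],
    [[0,0.9,0],[0,0,0]],
    [[0,0.7,0],[0,0,0]],
    [[0,0,-0.6],[0,0,0]],
    [[0,0,-0.6],[0,0,0]],
    [[0,0,-0.5],[0,0,0]],
    [[0,0,0],[0,0,0]],
  ],
)

```text
time: 15.32
tool_pos: [462.5, 109.7, 78.4]
tcp_rot: [-3.131, 0.374, 3.042]
contact_force: [0.1, 0.1, 0.0]
grip_width: 0.3
finger_force: 0.0
```

```bash
python3 mv.py 500 103 66 22; python3 look.py c|grep -E "pull"; python3 -c "
import cv2
f=lambda i:cv2.resize(i[140:290,100:300],(800,600),interpolation=cv2.INTER_CUBIC)
cv2.imwrite('pics/c1.png',f(cv2.imread('pics/c_side.png')))"
```

```text
shift units [ 1.25 -0.22 -0.41] turn units [ 0.06 -0.08  0.02] F [0.1 0.1 0. ] t 15.325 q [ 0.13  0.36  2.15 -0.35  0.28 -1.02]
[ 0.06 -0.08  0.02]
[-8.26  0.95 20.9 ]
pull_left s [147.6 248.9] 0.73 [842.8  86.  111.5]
pull_left t [198.9 186.3] 0.57 [561.3 200.9 111.5]
pull_right s [208.7 257.6] 0.61 [565.3   3.5 111.5]
pull_right t [203.7 265. ] 0.85 [549.1  -2.1 111.5]
pull_right t [113.7 233.4] 0.22 [790.5  81.2 111.5]
pull_low s [229.9 224.7] 0.55 [506.3  98.   57.5]
pull_low s [168.  264.4] 0.52 [806.1  23.9  57.5]
pull_low t [218.  225.9] 0.61 [516.  101.8  57.5]
```

View pics/c1.png

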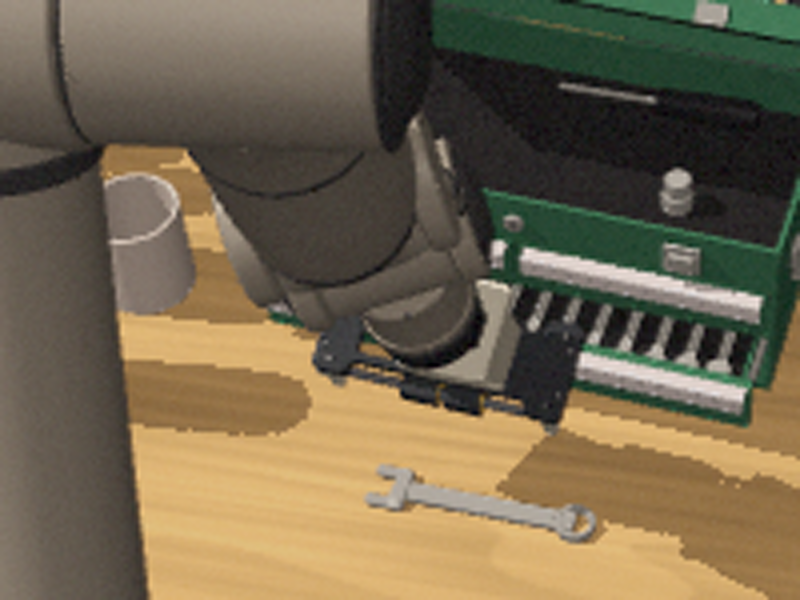

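Emit:
play_rows(
  rows=[
    [[0,0,0],[0.04,0.5,0]],
    [[0.1,-0.1,-0.2],[0,0,0]],
    [[0.1,-0.08,-0.2],[0,0,0]],
    [[0.15,-0.02,0],[0,0,0]],
    [[0.15,-0.02,0],[0,0,0]],
    [[0.15,-0.02,0],[0,0,0]],
    [[0.15,-0.02,0],[0,0,0]],
  ],
)

```text
time: 17.0
tool_pos: [485.8, 101.5, 66.2]
tcp_rot: [-3.129, 0.302, 3.042]
contact_force: [0.5, 0.1, -0.4]
grip_width: 0.5
finger_force: 0.0
```

```bash
python3 mv.py 545 100 67 24
```

```text
shift units [ 1.97 -0.05  0.03] turn units [ 0.   -0.84  0.02] F [ 0.5  0.1 -0.4] t 17.0 q [ 0.09  0.42  2.05 -0.19  0.37 -1.21]
[ 0.   -0.84  0.02]
[-7.88  0.94 21.04]
```

Emit:
play_rows(
  rows=[
    [[0.15,-0.015,0],[0,-0.06,0]],
    [[0.15,-0.015,0],[0,-0.06,0]],
    [[0.15,-0.015,0],[0,-0.06,0]],
    [[0.15,-0.015,0],[0,-0.06,0]],
    [[0.15,-0.015,0],[0,-0.06,0]],
    [[0.15,-0.015,0],[0,-0.06,0]],
    [[0.2,-0.015,0],[0,-0.06,0]],
    [[0.2,-0.015,0],[0,-0.06,0]],
    [[0.2,-0.015,0],[0,-0.06,0]],
    [[0.15,-0.015,0],[0,-0.06,0]],
  ],
)

```text
time: 18.25
tool_pos: [534.9, 96.8, 65.7]
tcp_rot: [-3.137, 0.385, 3.039]
contact_force: [-3.9, -0.4, -3.6]
grip_width: 0.4
finger_force: 2.1
```

```bash
python3 mv.py 547 97 67 24
```

```text
shift units [0.4  0.01 0.04] turn units [ 0.   -0.25  0.02] F [-3.9 -0.4 -3.6] t 18.25 q [ 0.08  0.47  2.   -0.25  0.3  -1.17]
[ 0.   -0.25  0.02]
[  8.74  -0.94 -20.7 ]
```

Emit:
play_rows(
  rows=[
    [[0.1,-0.01,0],[0,0,0]],
    [[0.1,-0.01,0],[0,0,0]],
    [[0.1,-0.01,0],[0,0,0]],
    [[0.06,-0.006,0],[0,0,0]],
    [[0.05,-0.005,0],[0,0,0]],
  ],
)

```text
time: 18.88
tool_pos: [546.8, 95.8, 65.9]
tcp_rot: [-3.137, 0.384, 3.039]
contact_force: [-8.2, 1.4, 1.2]
grip_width: 0.6
finger_force: 4.3
```

Emit:
play_rows(
  rows=[
    [[0.05,-0.005,0],[0,0,0]],
    [[0.02,0,0],[0,0,0]],
  ],
)

```text
time: 19.12
tool_pos: [547.1, 95.7, 65.6]
tcp_rot: [-3.137, 0.381, 3.039]
contact_force: [-14.8, 1.6, 6.8]
grip_width: 0.3
finger_force: 7.7
```

Emit:
play_rows(
  rows=[
    [[-0.3,0.03,0],[0,0,0]],
    [[-0.8,0.08,0],[0,0.1,0]],
    [[-0.9,0.09,0.2],[0,0.2,0]],
    [[-0.9,0.09,0.9],[0,0.2,0]],
    [[-0.6,0.06,1],[0,0.2,0]],
    [[0,0,1],[0,0.3,0]],
    [[0,0,1],[0,0.3,0]],
    [[0,0,1],[0,0.3,0]],
    [[0,0,1],[0,0.3,0]],
    [[0,0,1],[0,0.3,0]],
    [[0,0,1],[0,0.3,0]],
    [[0,0,1],[0,0.2,0]],
  ],
)

```text
time: 20.62
tool_pos: [445.6, 106.1, 341.2]
tcp_rot: [-3.1, 0.014, 3.046]
contact_force: [-0.0, 0.4, 0.8]
grip_width: 0.3
finger_force: 0.0
```

Emit:
play_rows(
  rows=[
    [[0,0,1],[0,0,0]],
    [[0,0,1],[0,0,0]],
    [[0,0,0],[0,0,0]],
  ],
)

```text
time: 21.0
tool_pos: [445.9, 106.2, 402.1]
tcp_rot: [-3.101, 0.019, 3.046]
contact_force: [-0.3, 0.7, -0.7]
grip_width: 0.4
finger_force: 0.0
```

```bash
python3 mv.py 700 82 395 0; python3 look.py d|grep -E "pull|lid|tri"; python3 -c "
import cv2
f=lambda i:cv2.resize(i[100:290,100:353],(800,600),interpolation=cv2.INTER_CUBIC)
cv2.imwrite('pics/d1.png',f(cv2.imread('pics/d_side.png')))
cv2.imwrite('pics/d2.png',f(cv2.imread('pics/d_top.png')))"
```

```text
shift units [ 8.47 -0.81 -0.24] turn units [ 0.3   0.11 -0.04] F [-0.3  0.7 -0.7] t 21.0 q [ 0.1   0.14  1.36 -0.04  1.63 -1.38]
[ 0.3   0.11 -0.04]
[-0.17  0.47 22.46]
pull_left s [198.5 197.5] 0.88 [573.7 199.8 111.5]
pull_left t [195.6 187. ] 0.57 [569.9 199.3 111.5]
   tri [569.2 198.2 116.6]
pull_right s [210.  256.5] 0.59 [559.4   5.9 111.5]
pull_right t [205.1 263.2] 0.7 [545.5   2.6 111.5]
   tri [543.6   3.  129.6]
pull_low s [216.2 227.7] 0.93 [563.5 101.4  57.5]
pull_low t [200.3 226.3] 0.88 [564.2 101.2  57.5]
pull_low t [171.1 272.5] 0.61 [645.5 -25.4  57.5]
   tri [564.3 101.5  56.6]
lid_front s [134.4 238.6] 0.81 
lid_hinge s [147.  247.9] 0.66 [777.2  75.5 172.5]
lid_hinge t [111.8 233.6] 0.77 [773.1  77.9 172.5]
   tri [772.2  75.6 176.7]
   tri [671.3  88.5   8.6]
   tri [294.7 -34.2 366. ]
```

View pics/d1.png

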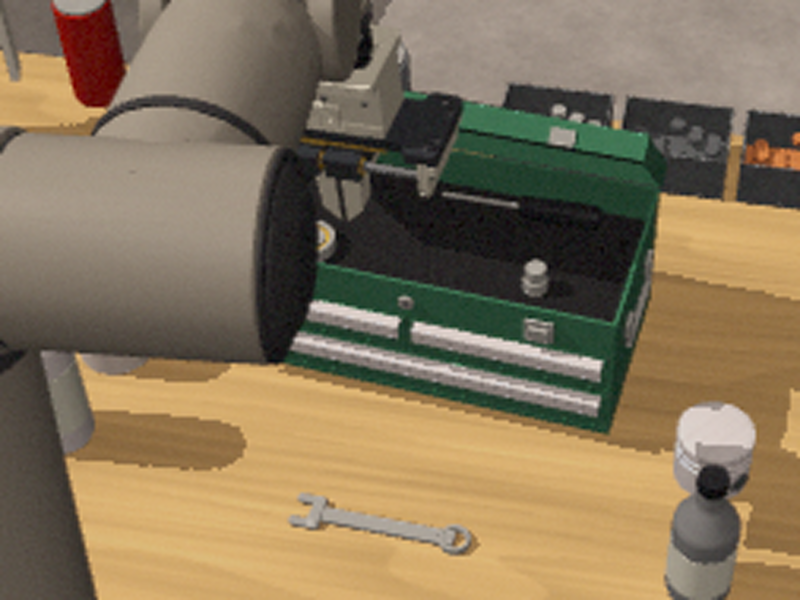

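View pics/d2.png

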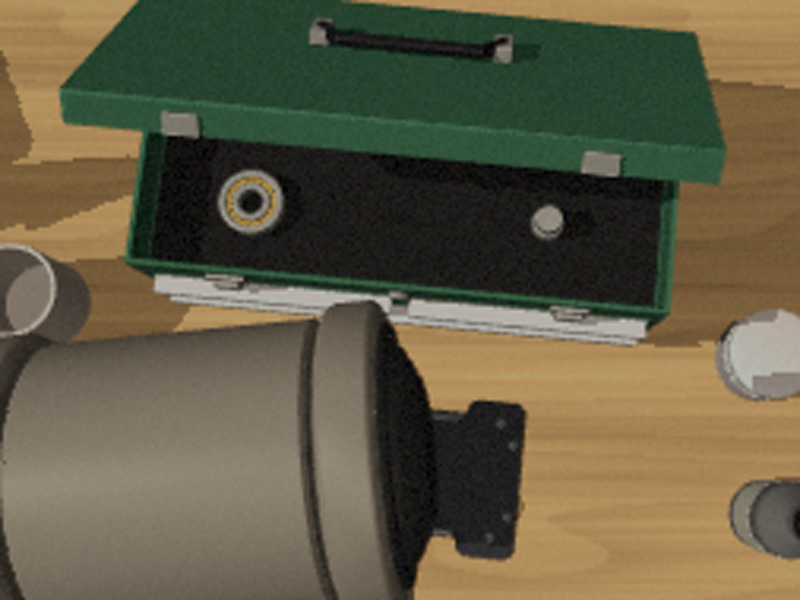

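The pictures show all three drawers flush, with the pulls in line and the tub interiors hidden. The loose parts haven't moved. Next is the lid.

Emit:
play_rows(
  rows=[
    [[0.9,-0.07,0],[0.03,0.01,0]],
    [[0.9,-0.07,0],[0.03,0.01,0]],
    [[0.9,-0.07,0],[0.03,0.01,0]],
    [[0.9,-0.07,0],[0.03,0.01,0]],
    [[0.9,-0.07,0],[0.03,0.01,0]],
    [[0.9,-0.07,0],[0.03,0.01,0]],
    [[0.9,-0.07,0],[0.03,0.01,0]],
    [[0.9,-0.07,0],[0.03,0.01,0]],
    [[0.83,-0.07,0],[0.03,0.01,0]],
    [[0,0,-0.4],[0,0,0]],
    [[0,0,0],[0,0,0]],
  ],
)

```text
time: 23.18
tool_pos: [685.2, 87.2, 385.4]
tcp_rot: [-3.136, -0.009, 3.046]
contact_force: [-0.4, 0.6, 0.3]
grip_width: 0.4
finger_force: 0.0
```

```bash
python3 mv.py 687 86 350 0;  python3 look.py e|grep -E "lid"; python3 -c "
import cv2,numpy as np
f=lambda i:cv2.resize(i[60:210,130:330],(800,600),interpolation=cv2.INTER_CUBIC)
cv2.imwrite('pics/e1.png',f(cv2.imread('pics/e_side.png')))"
```

```text
shift units [ 0.06 -0.04 -1.18] turn units [ 0.03 -0.07 -0.04] F [-0.4  0.6  0.3] t 23.175 q [ 0.02  0.67  0.6  -0.    1.88 -1.46]
[ 0.03 -0.07 -0.04]
[ 0.11  0.05 22.46]
lid_front s [204.7 240.7] 0.19 
lid_front t [132.3 223.1] 0.96 
lid_hinge s [144.7 248.4] 0.79 [788.9  76.1 172.5]
lid_hinge t [212.9 339.9] 0.71 [ 520.4 -179.5  172.5]
lid_hinge t [198.4 112.5] 0.41 [554.7 368.1 172.5]
```

View pics/e1.png

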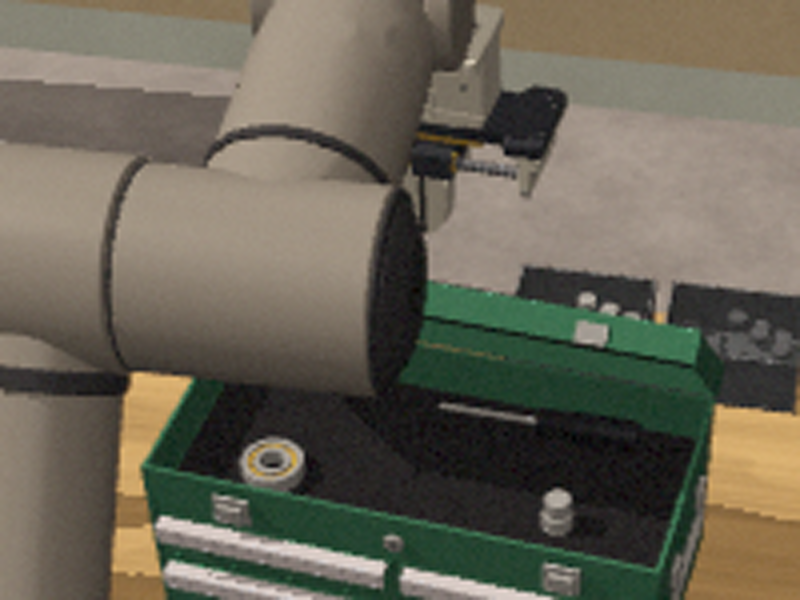

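The finger is above the lid near its front edge and clear of it, so I'll lower it to contact.

Emit:
play_rows(
  rows=[
    [[0.03,0,-0.25],[0,0,0]],
    [[0.03,0,-0.25],[0,0,0]],
    [[0,0,-0.25],[0,0,0]],
    [[0,0,-0.2],[0,0,0]],
    [[0,0,-0.15],[0,0,0]],
    [[0,0,-0.15],[0,0,0]],
  ],
)

```text
time: 24.72
tool_pos: [687.0, 87.3, 349.4]
tcp_rot: [-3.136, -0.006, 3.047]
contact_force: [0.2, 0.2, 0.0]
grip_width: 0.2
finger_force: 0.0
```

Emit:
play_rows(
  rows=[
    [[0,0,-0.15],[0,0,0]],
    [[0,0,-0.1],[0,0,0]],
    [[0,0,-0.1],[0,0,0]],
    [[0,0,-0.1],[0,0,0]],
  ],
)

```text
time: 25.22
tool_pos: [687.0, 87.2, 336.0]
tcp_rot: [-3.136, -0.006, 3.047]
contact_force: [0.2, 0.2, 0.3]
grip_width: 0.2
finger_force: 0.3
```

Emit:
play_rows(
  rows=[
    [[0,0,-0.1],[0,0,0]],
    [[0,0,-0.1],[0,0,0]],
    [[0,0,-0.1],[0,0,0]],
  ],
)

```text
time: 25.6
tool_pos: [687.5, 87.2, 328.5]
tcp_rot: [-3.137, -0.003, 3.046]
contact_force: [1.1, 0.2, 5.8]
grip_width: 0.5
finger_force: 2.4
```

Emit:
play_rows(
  rows=[
    [[-0.163,0.016,-0.116],[0,0,0]],
    [[-0.159,0.016,-0.121],[0,0,0]],
    [[-0.155,0.015,-0.127],[0,0,0]],
    [[-0.151,0.015,-0.132],[0,0,0]],
    [[-0.146,0.015,-0.137],[0,0,0]],
    [[-0.141,0.014,-0.142],[0,0,0]],
  ],
)

```text
time: 26.35
tool_pos: [659.1, 90.0, 303.5]
tcp_rot: [-3.136, -0.007, 3.046]
contact_force: [0.7, -0.4, 4.3]
grip_width: 0.4
finger_force: 1.9
```

Emit:
play_rows(
  rows=[
    [[-0.136,0.014,-0.147],[0,0,0]],
    [[-0.131,0.013,-0.152],[0,0,0]],
    [[-0.125,0.013,-0.156],[0,0,0]],
    [[-0.12,0.012,-0.161],[0,0,0]],
    [[-0.114,0.011,-0.165],[0,0,0]],
    [[-0.108,0.011,-0.169],[0,0,0]],
  ],
)

```text
time: 27.1
tool_pos: [637.3, 92.1, 274.9]
tcp_rot: [-3.136, -0.006, 3.046]
contact_force: [1.6, -1.3, 3.3]
grip_width: 0.4
finger_force: 1.3
```

Emit:
play_rows(
  rows=[
    [[-0.102,0.01,-0.173],[0,0,0]],
    [[-0.096,0.01,-0.176],[0,0,0]],
    [[-0.089,0.009,-0.179],[0,0,0]],
    [[-0.083,0.008,-0.182],[0,0,0]],
    [[-0.077,0.008,-0.185],[0,0,0]],
    [[-0.07,0.007,-0.188],[0,0,0]],
    [[-0.063,0.006,-0.19],[0,0,0]],
  ],
)

```text
time: 27.98
tool_pos: [619.9, 94.0, 236.7]
tcp_rot: [-3.136, -0.006, 3.047]
contact_force: [1.6, -0.3, 1.5]
grip_width: 0.3
finger_force: 1.0
```

Emit:
play_rows(
  rows=[
    [[-0.045,0.004,-0.15],[0,0,0]],
    [[-0.04,0.004,-0.15],[0,0,0]],
    [[-0.035,0.003,-0.15],[0,0,0]],
    [[-0.03,0.003,-0.12],[0,0,0]],
    [[-0.02,0.002,-0.1],[0,0,0]],
  ],
)

```text
time: 28.6
tool_pos: [614.9, 94.5, 216.8]
tcp_rot: [-3.136, -0.006, 3.047]
contact_force: [1.1, 0.0, 1.3]
grip_width: 1.0
finger_force: 0.8
```

Emit:
play_rows(
  rows=[
    [[-0.01,0,-0.05],[0,0,0]],
    [[-0.01,0,-0.05],[0,0,0]],
    [[0,0,-0.05],[0,0,0]],
  ],
)

```text
time: 28.98
tool_pos: [614.2, 94.5, 212.7]
tcp_rot: [-3.136, -0.006, 3.047]
contact_force: [-2.6, 1.0, 11.9]
grip_width: 0.5
finger_force: 5.9
```

Emit:
play_rows(
  rows=[
    [[0,0,-0.02],[0,0,0]],
    [[0,0,0],[0,0,0]],
  ],
)

```text
time: 29.22
tool_pos: [614.2, 94.5, 212.8]
tcp_rot: [-3.136, -0.006, 3.047]
contact_force: [-1.7, 1.7, 5.4]
grip_width: 0.0
finger_force: 3.1
```

Emit:
play_rows(
  rows=[
    [[0,0,0.2],[0,0,0]],
    [[0,0,0.6],[0,0,0]],
    [[0,0,0.9],[0,0,0]],
    [[0,0,0.9],[0,0,0]],
    [[-0.8,0,0.8],[0,0,0]],
    [[-0.9,0,0.5],[0,0,0]],
    [[-0.9,0,0.5],[0,0,0]],
    [[-0.9,0,0],[0,0,0]],
    [[-0.9,0,0],[0,0,0]],
    [[-0.9,0,0],[0,0,0]],
    [[-0.9,0,0],[0,0,0]],
    [[0,0,0],[0,0,0]],
  ],
)

```text
time: 30.72
tool_pos: [427.2, 94.5, 344.5]
tcp_rot: [-3.136, -0.006, 3.047]
contact_force: [-1.7, -0.4, 1.4]
grip_width: 0.6
finger_force: 0.0
```

```bash
python3 look.py f|grep -E "lid|pull|tri"; python3 -c "
import cv2,numpy as np
f=lambda i:cv2.resize(i[100:270,120:320],(400,340),interpolation=cv2.INTER_CUBIC)
cv2.imwrite('pics/f1.png',np.hstack([f(cv2.imread('pics/f_side.png')),f(cv2.imread('pics/f_top.png'))]))"
```

```text
pull_left s [198.3 196.5] 0.62 [574.  203.2 111.5]
pull_left t [196.4 186. ] 0.84 [567.8 201.8 111.5]
pull_left t [215.2 337.8] 0.33 [ 519.7 -188.8  111.5]
   tri [566.7 200.4 119.8]
pull_right s [208.7 260. ] 0.87 [566.7  -3.8 111.5]
pull_right t [204.6 263.5] 0.86 [546.8   1.8 111.5]
pull_right t [213.3 338.7] 0.45 [ 524.6 -191.3  111.5]
   tri [546.2  -3.9 133.7]
pull_low s [217.6 228.4] 0.73 [558.1  97.9  57.5]
pull_low s [202.  239.8] 0.37 [631.2  75.8  57.5]
pull_low t [198.8 227.4] 0.72 [568.4  98.3  57.5]
   tri [569.8 100.4  43.6]
lid_front s [179.9 232.8] 0.93 
lid_front t [178.6 224.1] 0.89 
   tri [602.9  91.9 185.7]
lid_hinge s [147.5 248.7] 0.8 [775.2  72.3 172.5]
lid_hinge t [112.6 232.9] 0.56 [771.   79.6 172.5]
   tri [771.5  74.4 175. ]
```

View pics/f1.png

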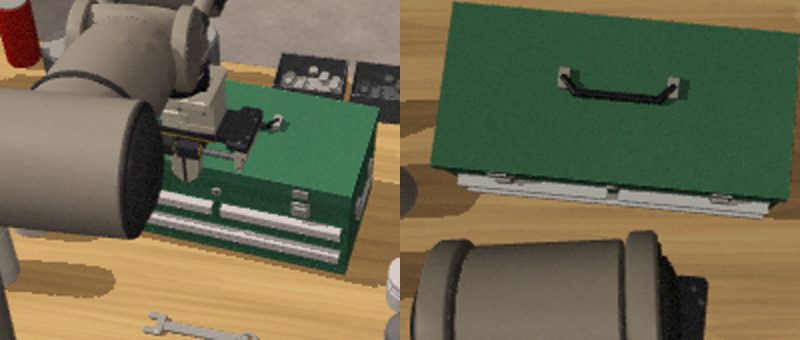

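The lid lies flat and shut (fingertip stop at z of about 198.7 mm), the drawers are flush, and the robot is clear, so I'm handing the job in.

```bash
python3 -c "
from plant import bot
print(bot.close_job())"
```

```text
the job is handed in; nothing more can be done
None
```

All three drawers were pushed fully home, then the lid pressed fully shut; the job was handed in at about 31 s with the robot clear of the chest, and the hand-in call returned no verdict.

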